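Load, latch and hold the probe plunger of a radio test fixture

ROBOT

A 7-joint arm with a two-finger parallel gripper is mounted at the origin on the work surface. World frame = base frame: x ahead of the robot, y to its left, z up, the work surface at z = 0. Lengths are in m, angles in rad, forces in N, time in s.
With the tool pointing down it reaches from about 0.4 to 0.85 m from the base axis. Payload 4.5 kg.
Tool frame: the origin (TCP) lies on the centre line of the jaws, within the pads' length; the fingertips stand r.tcp_to_tips ahead of it and the grasp point (between the pads) lies 11 mm behind it (r.tcp_to_tips is the distance from the TCP to the fingertips, in m); y points along the fingers, x is the direction in which the jaws open and shut, and the axes are right-handed (so a half turn about y gives the same grasp; the last joint's range is limited). The gripper opens to 88 mm and grips with 3 to 60 N. Pads are 18 mm wide; open, the fingers measure 123 mm over their backs; the gripper's body (75 mm by 187 mm) begins 45 mm behind the grasp point.
Start: joints at [1.15, 0.689, -0.195, 1.565, 0.157, 0.902, -0.215], TCP at [0.275, -0.561, 0.247] pointing down, gripper open.
Joint ranges: [-3.01, 3.01], [-0.46, 2.08], [-1.47, 1.51], [0.13, 2.56], [-1, 4.14], [0.04, 2.09], [-2.66, 2.66]. Speed limits (rad/s): [2.57, 2.57, 3.14, 3.14, 3.14, 3.14, 3.14].

INTERFACE

Orientations are given as a unit quaternion [x, y, z, w].
In Python, from plant import r gives the robot as it stands. The module is installed in compiled form; this text tells all that it offers.
- The arm moves only by the shell command python3 -m inch 'ROWS' [OPENING] [FORCE]. ROWS is text: rows parted by semicolons, each of 4 numbers parted by spaces: the shift along the tool's x, y, z in mm, then the turn about the tool's y in degrees. In form: x y z spin; .... A call has 1 to 10 rows; each row is the pose to reach, as a shift and turn from the pose commanded when the call began, along the tool's axes at that moment; what a row does not reach only later rows make up. A row lasts 1/10 s, in which the tool goes at most 50 mm and 8.59 degrees, less where a joint would pass 70% of its speed; a pose out of reach is approached as far as the arm can. A call with a gripper value outside its range is refused whole. OPENING is the gripper command: -1 is shut, 1 is fully open, values between are in proportion, set as the call begins (- or left out, the last holds). The fingers move at their own pace and stop on an object; FORCE is the grip in N (left out, the last holds). Time passes only in rows, so rows that repeat a pose let the fingers close. It gives the time, the measured TCP pose, the force and the opening at its end, in the units of the state.
- r.get_state(): the state, without advancing time (a new reading comes with each control period).
- r.snapshot(name): name is "scene" or "top" or "wrist"; returns a dict with "frame" (420x560x3 uint8, red, green, blue), "intrinsics" (3x3 intrinsics, pixels), "R" (3x3) and "t" (3): a world point X has camera coordinates R X + t. Camera axes: x right, y down, z forward; pixel columns grow to the right and rows downward; lengths in m; the calibration is good to about 2 mm. A picture is of the moment at which its call begins. There is no depth.
- r.finish_job(): hands the job in, once; it reports no verdict.
Trained networks look in the newest picture that a camera, given by its name, has taken for a name from the list of things; names that differ only in an ending like _2 or _b are one class to them, and where a whole thing is asked for, a point or a joint stands for the part that bears it (a point fixed in the world has none). Each returns a list of dicts, best first, with "p" (0 to 1); they miss things now and then, are a little off and sometimes report something else, mostly with a low value. They report only what shows in the picture. A call takes as long as a camera call.
- r.trace(camera, name): "region" (420x560 bool, what is visible of it) and "centre" ([row, column] in pixels, amid what is visible of it).
- r.tip_of(camera, name): "centre" ([row, column] in pixels: a listed point, or the origin of a listed thing).
The state is a dict: "clock": time; "q": joint angles; "qd": joint speeds; "joint_torque": joint torques, N m; "tool_pos": TCP position; "eef_rot": TCP orientation; "contact_force": force on the tool from outside, world axes, zero at the start; "moment": the same for the moment, N m; "opening": opening from 0.0 (shut) to 1.0 (fully open).
Only numpy, scipy, OpenCV 4.12 (cv2) and the standard library are available. Lean on these libraries where they do the work, as an engineer would, in place of code of your own. Each camera call takes 0.05 s, during which the arm holds its last target.

TASK

Push the carrier with the radio board fully home into the test fixture, swing the latch bar all the way across behind it, and only then press the spring-loaded plunger on top of the fixture down by 12 mm and keep holding it there. The program finishes while still holding the plunger at that depth: do not let it spring back, never press it down to its stop, and leave the other things on the bench where they are.

Things in the scene. Friction and masses are not known exactly. Their poses are not given: they have to be found in the camera images.
- test_fixture: Fixed test fixture, new place and heading each time. Grey base plate 260 x 220 x 12 mm (own x -150 to +110 mm, y -110 to +110), aluminium housing on it (x 0 to 110, y -70 to +70, top at 75 mm), open like a tunnel to -x. Origin at bench height, all heights are above the bench. x axis = direction the carrier is pushed in (away from robot), y left of that, z up.
- carrier (a joint): Aluminium tray with a green radio board, sliding level along the fixture's +x: 0 = fully out, 0.060 m = fully home at its stop. Starts at 0 to 0.020, stays where left (a closed latch bar keeps it in); about 2 N friction, about 0.35 kg. Tray 100 mm wide, side lips up to 40 mm high.
- tab_face (a point): Centre of the outer (-x, robot-side) face of the carrier's upright push tab: 10 mm thick along x, 50 mm wide along y, from 22 to 48 mm above the bench. This point is 35 mm high and moves with the carrier: fixture x = -110 mm fully out, -50 mm fully home, y = 0.
- latch (a joint): Steel latch bar on a vertical pivot left (+y) of the track, rad: 0 = bar points to the fixture's -x beside the track, 1.571 = at its stop, bar points to -y, lying across right behind the tab. Grows anticlockwise seen from above. Starts at 0 to 0.2, stays where left (friction 0.06 N m). While the carrier stands out, the swinging bar strikes it.
- latch_pivot (a point): Pivot axis of the latch, at fixture x = -59 mm, y = +80 mm, 35 mm above the bench (mid-height of the bar; the bar is 14 mm wide, 10 mm thick, ends 72 mm from the pivot).
- latch_post (a point): Upright round black grip post on the latch bar, 14 mm diameter, from 40 to 95 mm above the bench, 62 mm from the pivot axis. This point is on its axis, 75 mm high, and moves with the latch. With the latch across it is at fixture x = -59 mm, y = +18 mm, 9 mm behind the tab's outer face.
- plunger (a joint): Travel of the spring-loaded vertical plunger, m: 0 = up, grows as it is pressed straight down, hard stop at 0.022. Wanted: 0.012. Spring: about 2.6 N to start moving, plus 0.5 N per mm, so about 8.6 N at 12 mm. Springs back up when let go.
- cap_top (a point): Centre of the flat top of the plunger's round black cap (36 mm diameter, 12 mm high, on a 16 mm steel stem), at fixture x = +50 mm, y = 0; 125 mm above the bench when up, 113 mm when pressed 12 mm. A thin index ring on the stem, 12 mm above the dark guide collar (40 mm diameter, top at 85 mm) when up, just meets the collar at 12 mm.
- plunger_cap: The plunger's stem and cap; moves with the plunger. Origin on the stem axis, 40 mm below the cap's top; z up.
- driver: Bystander: screwdriver, 170 mm long, black handle, lying to the fixture's right (-y). Leave alone.
- parts_tray: Bystander: small open grey plastic tray, 90 x 70 x 28 mm, to the fixture's left (+y). Origin at centre of underside. Leave alone.
- antenna: Bystander: black rubber stub antenna standing on its round foot (44 mm diameter, 75 mm tall), to the fixture's left (+y). Origin at centre of underside. Leave alone.

How it is judged:
On the way, in this order (a step that is already met when the one before it is completed fails the run):
1. the carrier is pushed home, within 10 mm of its stop, before the latch is swung (value of joint carrier above 0.05 m and value of joint latch below 1 rad), for 0.2 s.
2. the latch is across behind the carrier, within 10 degrees of its stop (value of joint carrier above 0.055 m and value of joint latch above 1.4 rad), for 0.2 s.
3. the plunger is held 9 to 15 mm down (all of step 2 and value of joint plunger between 0.009 and 0.015 m), for 0.5 s.
At the end, for the whole second after the job is handed in: Through the last second the robot holds the plunger 9 to 15 mm down (12 mm +/- 3 mm), pressing on it with more than 3 N, with the carrier within 5 mm of its inner stop and the latch within about 10 degrees of its closed stop (1.40 rad or more) (all of step 3 and contact force between any of the fingers, the arm and plunger_cap above 3 N); the arm keeps its last pose, push and grip.
It fails at once if the plunger is pressed (more than 5 mm) while the latch is not across (value of joint plunger above 0.005 m and value of joint latch below 1.3 rad).
It fails at once if the plunger is pressed down to its stop (more than 19 mm) (value of joint plunger above 0.019 m).
It fails at once if a bystander is disturbed (moved by more than 30 mm) (distance of any of driver, parts_tray, antenna from where it was at the start of the episode above 0.03 m).
It also fails if it takes over 58 s, if anything falls off the work surface, if the arm or the gripper's body presses on something with over 40 N, if the wrist force passes 120 N, or if a joint passes its speed limit or range.

## Working session

There is one attempt and no reset: what is moved stays moved. The work goes in short steps, Python scripts to look and compute and a shell command to move; the robot and the scene stay as the last step left them, time stands still between calls to the robot, and variables do not carry over. Pictures are saved under pics/ and viewed, and the job is handed in when it is done.

```bash
mkdir -p pics; ls; python3 - <<'E'
from plant import r
import cv2
print(r.get_state(), r.tcp_to_tips)
for c in("scene","top"):
    s=r.snapshot(c); cv2.imwrite(f"pics/{c}0.png",s["frame"][:,:,::-1])
    print(c,s["intrinsics"],s["R"],s["t"])
    for n in("tab_face","latch_pivot","latch_post","cap_top","plunger_cap","test_fixture","driver","parts_tray","antenna"):
        print(n,[(d["centre"],round(d["p"],2)) for d in r.tip_of(c,n)[:2]])
E
```

```text
pics
{'clock': 0.0, 'q': array([ 1.14977735,  0.68995667, -0.19453622,  1.56632249,  0.15732918,
        0.90247435, -0.21511345]), 'qd': array([-2.05274786e-03, -1.15834411e-03, -1.57612907e-03,  7.82285857e-04,
        3.56431261e-04,  5.10786734e-05,  7.85272353e-04]), 'joint_torque': array([ 7.39583338e-04, -5.27564228e+01, -1.26647919e+00, -1.53427756e+01,
       -5.25984087e-02,  6.71401926e-03,  1.61632479e-04]), 'tool_pos': array([ 0.27426262, -0.56094496,  0.24593336]), 'eef_rot': array([-0.59958443,  0.37492155, -0.37381527,  0.60016204]), 'contact_force': array([-0.00729615, -0.82634002,  0.74521604]), 'moment': array([ 0.04139647, -0.02574297,  0.0394101 ]), 'opening': 0.9979917136742587} 0.008
scene [[529.7338454    0.         282.62270639]
 [  0.         529.7338454  206.61998131]
 [  0.           0.           1.        ]] [[ 0.43133655  0.90214363  0.00925462]
 [ 0.69995391 -0.3281575  -0.63433207]
 [-0.56922167  0.28008841 -0.77300529]] [-0.29616646 -0.3085417   1.47122071]
tab_face [([194.6, 307.8], 0.94)]
latch_pivot [([205.6, 348.7], 0.94)]
latch_post [([169.7, 337
[... 213 characters left out ...]
], 0.7)]
parts_tray [([233.1, 424.2], 0.84)]
antenna [([177.6, 395.3], 0.69), ([234.6, 424.7], 0.55)]
top [[413.58350391   0.         285.86265629]
 [  0.         413.58350391 208.53753634]
 [  0.           0.           1.        ]] [[ 0.00588943 -0.99992629 -0.01061721]
 [-0.99402024 -0.00469628 -0.10909491]
 [ 0.109037    0.01119623 -0.99397464]] [0.05893205 0.60880854 1.04740015]
tab_face [([250.5, 252.4], 0.91)]
latch_pivot [([228.8, 223.8], 0.92)]
latch_post [([252.6, 217.8], 0.6)]
cap_top [([186.5, 261.8], 0.44)]
plunger_cap [([186.3, 261.3], 0.71)]
test_fixture [([210.6, 258.3], 0.89)]
driver [([239.9, 331.4], 0.57)]
parts_tray [([177.3, 182.3], 0.67)]
antenna [([242.1, 170.4], 0.65)]
```

View pics/scene0.png

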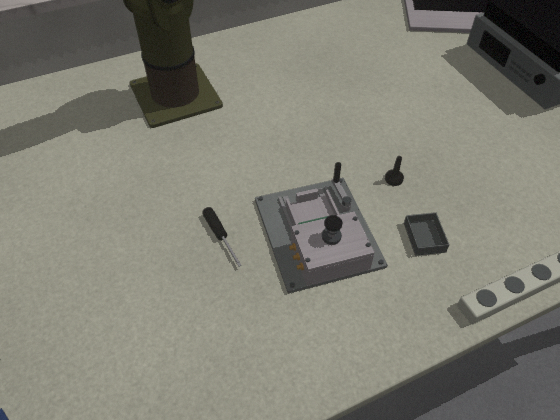

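View pics/top0.png

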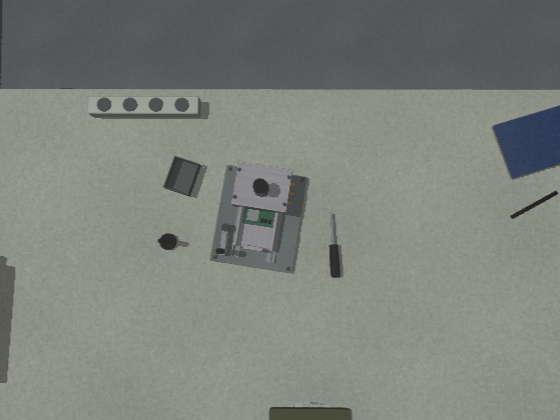

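```bash
cat > h.py <<'E'
import numpy as np
from plant import r
from scipy.optimize import least_squares
from scipy.spatial.transform import Rotation as Ro
def fw(p,x):  # p: X,Y,th ; x fixture pt
    c,s=np.cos(p[2]),np.sin(p[2]); return np.array([p[0]+c*x[0]-s*x[1],p[1]+s*x[0]+c*x[1],x[2]])
def proj(s,X):
    c=s["R"]@X+s["t"]; u=s["intrinsics"]@(c/c[2]); return np.array([u[1],u[0]])
def pts(p):
    ca,la,pl=p[3:6]
    return {"tab_face":fw(p,[-.110+ca,0,.035]),"latch_pivot":fw(p,[-.059,.08,.035]),
     "latch_post":fw(p,[-.059-.062*np.cos(la),.08-.062*np.sin(la),.075]),
     "cap_top":fw(p,[.05,0,.125-pl]),"plunger_cap":fw(p,[.05,0,.085-pl]),"test_fixture":fw(p,[0,0,0])}
def fit(obs,p0):
    # obs: list (snap,name,centre)
    f=lambda v:np.concatenate([proj(s,pts(v)[n])-c for s,n,c in obs]+[[(v[5])*1e4]])
    o=least_squares(f,p0,loss="soft_l1",f_scale=2); return o.x,f(o.x)[:-1].reshape(-1,2)
E
python3 - <<'E'
from h import *
obs=[]
for c in("scene","top"):
    s=r.snapshot(c)
    for n in pts(np.zeros(6)):
        d=r.tip_of(c,n)
        if d: obs.append((s,n,np.array(d[0]["centre"])))
x,e=fit(obs,[.55,0,0,.01,.1,0])
print(x)
for o,k in zip(obs,e): print(o[1],o[2],k.round(1))
for n,v in pts(x).items(): print(n,v.round(4))
np.save("p.npy",x)
S=r.get_state(); print(Ro.from_quat(S["eef_rot"]).as_matrix().round(3))
E
```

```text
[ 5.99095445e-01  1.32563742e-01 -1.72431318e-01  6.59536776e-03
 -1.50112584e-02 -7.75413603e-06]
tab_face [191.9 307.5] [ 0.6 -1. ]
latch_pivot [202.7 350.7] [-2.8 -4.3]
latch_post [168.8 338.6] [-0.7  0.5]
cap_top [218.4 332.2] [ 1.1 -0.4]
plunger_cap [230.4 329.1] [1.3 1.1]
test_fixture [238.2 317.8] [-1.  2.]
tab_face [251.2 253.4] [-0.1 -1.9]
latch_pivot [231.9 223.6] [-3.1  0.9]
latch_post [254.8 215.6] [-2.6  1.2]
cap_top [186.2 259.2] [1.6 0.7]
plunger_cap [187.  262.5] [ 3.3 -1.5]
tab_face [0.4972 0.1503 0.035 ]
latch_pivot [0.5547 0.2215 0.035 ]
latch_post [0.4938 0.2331 0.075 ]
cap_top [0.6484 0.124  0.125 ]
plunger_cap [0.6484 0.124  0.085 ]
test_fixture [0.5991 0.1326 0.    ]
[[ 0.439  0.     0.898]
 [-0.898 -0.     0.439]
 [ 0.    -1.     0.   ]]
```

The scene picture shows the fixture mid-bench: tab near (307,192), post near (337,170), cap near (332,222). The antenna and parts tray are on its left and the driver on its right. In the top view the cap is at (261,186) and the post at (220,250). The network points agree to within a few pixels, so I'll average more readings.

```bash
python3 - <<'E'
from h import *
obs=[];T={}
for c in("scene","top"):
  for k in range(4):
    s=r.snapshot(c)
    for n in pts(np.zeros(6)):
        d=r.tip_of(c,n)
        if d: obs.append((s,n,np.array(d[0]["centre"])))
    for n in ("antenna","parts_tray"):
        d=r.tip_of(c,n)
        if d: T.setdefault((c,n),[]).append(d[0]["centre"])
x,e=fit(obs,np.load("p.npy"))
print(x)
for c in("scene","top"):
  for n in pts(x):
    k=[b for o,b in zip(obs,e) if o[1]==n and (o[0]["t"][2]>1.2)==(c=="scene")]
    print(c,n,len(k),np.median(k,0).round(1))
for n,v in pts(x).items(): print(n,v.round(4))
for n in("antenna","parts_tray"):
  s=r.snapshot("top"); u=np.median(T["top",n],0)
  K=np.linalg.inv(s["intrinsics"]); d=s["R"].T@K@[u[1],u[0],1]; C=-s["R"].T@s["t"]; X=C-d*C[2]/d[2]
  c,q=np.cos(x[2]),np.sin(x[2]); D=X[:2]-x[:2]; print(n,X.round(3),"fixture",c*D[0]+q*D[1],-q*D[0]+c*D[1])
np.save("p.npy",x); print(r.get_state()["clock"])
E
```

```text
[ 6.02861642e-01  1.32233857e-01 -1.72401210e-01  2.91409931e-03
  4.29689145e-02 -1.16613396e-05]
scene tab_face 4 [-1.3 -0.5]
scene latch_pivot 4 [-2.2 -1.5]
scene latch_post 3 [ 0.6 -0.7]
scene cap_top 4 [-0.6  0.2]
scene plunger_cap 4 [1.6 0.3]
scene test_fixture 4 [-1.  -0.1]
top tab_face 4 [-1.6 -1.9]
top latch_pivot 4 [-1.6  0.5]
top latch_post 4 [-1.5  0. ]
top cap_top 4 [-0.6 -0.1]
top plunger_cap 4 [ 2.  -1.2]
top test_fixture 4 [1.6 0.3]
tab_face [0.4974 0.1506 0.035 ]
latch_pivot [0.5585 0.2212 0.035 ]
latch_post [0.497  0.2292 0.075 ]
cap_top [0.6521 0.1237 0.125 ]
plunger_cap [0.6521 0.1237 0.085 ]
test_fixture [0.6029 0.1322 0.    ]
antenna [0.52  0.368 0.   ] fixture -0.12226609418792085 0.21752971580154923
parts_tray [0.697 0.34  0.   ] fixture 0.05740818771979852 0.22104235899761115
5.4
```

```bash
cat >> h.py <<'E'
def delta(tgt,head=None):
    S=r.get_state(); M=Ro.from_quat(S["eef_rot"]).as_matrix()
    d=M.T@(np.array(tgt)-S["tool_pos"])*1000
    h=np.arctan2(M[1,2],M[0,2]); sp=0 if head is None else -np.degrees((head-h+np.pi)%(2*np.pi)-np.pi)
    return d.round(1),round(sp,2)
def rep():
    p=np.load("p.npy"); S=r.get_state(); c,s=np.cos(p[2]),np.sin(p[2]); D=S["tool_pos"][:2]-p[:2]
    M=Ro.from_quat(S["eef_rot"]).as_matrix()
    print("t",S["clock"],"fix xyz mm",(1000*np.array([c*D[0]+s*D[1],-s*D[0]+c*D[1],S["tool_pos"][2]])).round(1),"head err",np.degrees(np.arctan2(M[1,2],M[0,2])-p[2]).round(2),"F",S["contact_force"].round(1),"op",S["opening"].round(3))
E
python3 -c "
from h import *
p=np.load('p.npy');rep();t=fw(p,[-.148,0,.15]);print(t,delta(t,p[2]))"
```

```text
Traceback (most recent call last):
  File "h.py", line 26, in rep
    print("t",S["clock"],"fix xyz mm",(1000*np.array([c*D[0]+s*D[1],-s*D[0]+c*D[1],S["tool_pos"][2]])).round(1),"head err",np.degrees(np.arctan2(M[1,2],M[0,2])-p[2]).round(2),"F",S["contact_force"].round(1),"op",S["opening"].round(3))
                                                                                                                                                                                                                    ^^^^^^^^^^^^^^^^^^
AttributeError: 'float' object has no attribute 'round'
```

```bash
sed -i 's/S\["opening"\].round(3)/round(S["opening"],3)/' h.py
python3 -c "
from h import *
p=np.load('p.npy');rep();t=fw(p,[-.148,0,.15]);print(t,delta(t,p[2]))"
```

```text
t 5.4 fix xyz mm [-204.4 -739.7  246.7] head err 35.94 F [ 0.1 -0.6 -0.5] op 1.002
[0.45705564 0.15762303 0.15      ] (array([-565.8,   96.7,  479.8]), np.float64(35.94))
```

```bash
python3 -m inch '-15 0 12 2; -45 0 38 8; -83 0 70 14; -121 0 103 20; -159 0 135 26; -197 0 167 32; -235 0 199 36; -273 0 231 36; -305 0 259 36; -325 0 276 36' -1
python3 -c "
from h import *
p=np.load('p.npy');rep();t=fw(p,[-.148,0,.15]);print(t,delta(t,p[2]))"
```

```text
clock: 6.4
tool_pos: [0.3806, -0.1449, 0.247]
eef_rot: [-0.456, 0.54, -0.54, 0.456]
contact_force: [0.1, -0.1, -0.5]
opening: 0.118
t 6.4 fix xyz mm [-171.4 -311.2  247. ] head err 0.19 F [ 0.1 -0.1 -0.5] op 0.118
[0.45705564 0.15762303 0.15      ] (array([-311. ,   97.3,   24.4]), np.float64(0.19))
```

```bash
python3 -m inch '-20 0 2 0; -55 0 5 0; -97 0 8 0; -140 10 12 0; -182 30 15 0; -222 50 18 0; -260 70 21 0; -290 88 23 0; -308 97 24 0; -311 97 24 0'
python3 -c "
from h import *
p=np.load('p.npy');rep();t=fw(p,[-.148,0,.046]);print(t,delta(t,p[2]))"
```

```text
clock: 7.4
tool_pos: [0.457, 0.1568, 0.1486]
eef_rot: [-0.456, 0.541, -0.54, 0.456]
contact_force: [0.9, -0.5, -0.4]
opening: 0.011
t 7.4 fix xyz mm [-147.9   -0.8  148.6] head err 0.2 F [ 0.9 -0.5 -0.4] op 0.011
[0.45705564 0.15762303 0.046     ] (array([ -0.7, 102.6,   0. ]), np.float64(0.2))
```

```bash
python3 - <<'E'
from h import *
import cv2
a=[]
for c in("scene","wrist"):
    s=r.snapshot(c); f=s["frame"][:,:,::-1].copy()
    if c=="scene": f=cv2.resize(f[120:320,200:466],(798,600),interpolation=cv2.INTER_CUBIC)
    cv2.imwrite(f"pics/{c}1.png",f)
E
```

```text
(no output)
```

View pics/scene1.png

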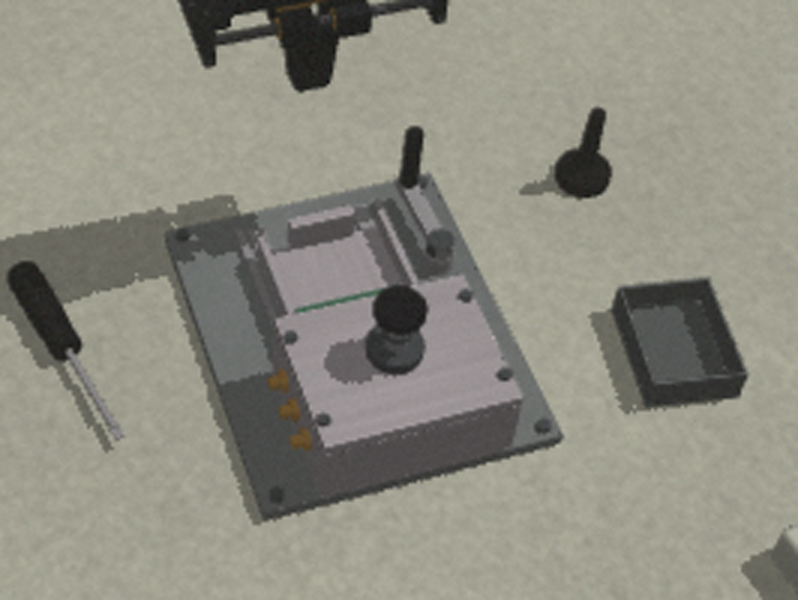

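View pics/wrist1.png

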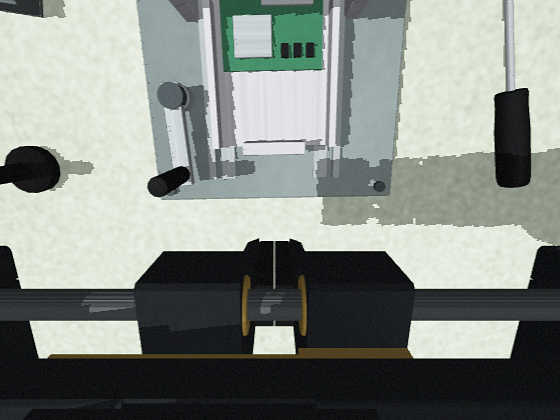

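The scene picture shows the closed fingers behind the tab, which is at about (320,225) in the crop. The wrist view has the tab centred at (274,147), in line with the jaws at column 274, with the post at (168,182) and pivot at (172,95). I'll refine the fit with the wrist view.

```bash
python3 - <<'E'
from h import *
obs=[]
p=np.load("p.npy")
for c in("wrist","scene","wrist"):
    s=r.snapshot(c)
    for n in ["tab_face","latch_pivot","latch_post"]+(["cap_top"] if c=="scene" else []):
        d=r.tip_of(c,n)
        if d: obs.append((s,n,np.array(d[0]["centre"]))); print(c,n,obs[-1][2],round(d[0]["p"],2),"pred",proj(s,pts(p)[n]).round(1))
x,e=fit(obs,p); print(x)
for o,k in zip(obs,e): print(o[1],k.round(1))
np.save("p2.npy",x)
E
```

```text
wrist tab_face [152.2 273.7] 0.92 pred [157.8 268.1]
wrist latch_pivot [100.3 165.3] 0.57 pred [ 97.6 168.2]
wrist latch_post [181.5 164.2] 0.58 pred [182.9 161.1]
scene tab_face [194.5 304.5] 0.81 pred [192.5 306.6]
scene latch_pivot [203.  348.8] 0.69 pred [201.1 347.1]
scene latch_post [166.5 336.1] 0.71 pred [169.6 338.3]
scene cap_top [219.2 331.1] 0.73 pred [220.9 332.5]
wrist tab_face [182. 161.] 0.74 pred [158.1 267.7]
wrist latch_pivot [100.9 166.1] 0.6 pred [ 98.1 167.8]
wrist latch_post [184.  164.3] 0.57 pred [183.3 160.8]
[ 5.99591888e-01  1.33092501e-01 -1.99185340e-01  7.53111890e-03
  1.38817787e-01 -1.44551585e-06]
tab_face [ 4.1 -9.2]
latch_pivot [-1.1  0.8]
latch_post [2.6 0.4]
tab_face [-1.8  3.6]
latch_pivot [-2.5 -1.1]
latch_post [3.  1.1]
cap_top [0.5 0.4]
tab_face [-25.4 103.1]
latch_pivot [-1.2 -0.4]
latch_post [ 0.5 -0. ]
```

```bash
python3 -m inch '0 20 0 0; 0 50 0 0; 0 80 0 0; 0 97 0 0; -1 102 0 0; -1 102 15 0; -1 102 25 0; -1 102 33 0; -1 102 41 0; -1 102 49 0'
python3 -c "
from h import *
p=np.load('p.npy');rep()"
```

```text
clock: 9.15
tool_pos: [0.505, 0.1468, 0.0481]
eef_rot: [-0.455, 0.542, -0.541, 0.455]
contact_force: [-3.5, 0.8, 0.5]
opening: 0.003
t 9.15 fix xyz mm [-98.9  -2.4  48.1] head err -0.02 F [-3.5  0.8  0.5] op 0.003
```

```bash
python3 -m inch '-1 2 6 0; -1 2 12 0; -1 2 18 0; -1 2 24 0; -1 2 30 0; -1 2 33 0; -1 2 35 0; -1 2 36 0'
python3 -c "
from h import *
rep()"
```

```text
clock: 9.95
tool_pos: [0.5413, 0.1414, 0.0456]
eef_rot: [-0.455, 0.541, -0.541, 0.455]
contact_force: [-2.2, 1.0, -0.4]
opening: 0.002
t 9.95 fix xyz mm [-62.2  -1.6  45.6] head err -0.06 F [-2.2  1.  -0.4] op 0.002
```

```bash
python3 -m inch '0 0 1 0; 0 0 2 0; 0 0 3 0; 0 0 3 0'
python3 -c "
from h import *
rep()"
```

```text
clock: 10.35
tool_pos: [0.5442, 0.1406, 0.0457]
eef_rot: [0.455, -0.541, 0.542, -0.455]
contact_force: [-1.6, 1.3, -0.6]
opening: 0.007
t 10.35 fix xyz mm [-59.2  -1.8  45.7] head err -0.07 F [-1.6  1.3 -0.6] op 0.007
```

```bash
python3 -m inch '0 0 1 0; 0 0 2 0; 0 0 3 0; 0 0 3 0'
python3 -c "
from h import *
rep()"
```

```text
clock: 10.75
tool_pos: [0.5461, 0.1403, 0.0457]
eef_rot: [-0.455, 0.542, -0.541, 0.454]
contact_force: [-4.0, 2.5, 1.3]
opening: 0.003
t 10.75 fix xyz mm [-57.3  -1.8  45.7] head err -0.04 F [-4.   2.5  1.3] op 0.003
```

```bash
python3 -m inch '0 0 1 0; 0 0 2 0; 0 0 3 0; 0 0 3 0'
python3 -c "
from h import *
rep()"
```

```text
clock: 11.15
tool_pos: [0.5462, 0.1402, 0.0456]
eef_rot: [-0.457, 0.543, -0.539, 0.453]
contact_force: [-9.0, 3.5, 6.5]
opening: 0.006
t 11.15 fix xyz mm [-57.2  -1.8  45.6] head err 0.02 F [-9.   3.5  6.5] op 0.006
```

The carrier is at its stop: force climbs to 9 N with no further travel. I'll back off, rise, and look at the latch.

```bash
python3 -m inch '0 0 -10 0; 0 0 -35 0; 0 -20 -60 0; -10 -60 -80 0; -30 -95 -95 0; -45 -115 -100 0; -50 -120 -100 0; -50 -120 -100 0'
python3 - <<'E'
from h import *
import cv2
rep()
obs=[]
p=np.load("p.npy"); p[3]=.06; 
for c in("wrist","top","scene","wrist"):
    s=r.snapshot(c)
    cv2.imwrite(f"pics/{c}2.png",s["frame"][:,:,::-1])
    for n in ["latch_pivot","latch_post","tab_face"]:
        d=r.tip_of(c,n)
        if d: obs.append((s,n,np.array(d[0]["centre"]))); print(c,n,obs[-1][2],round(d[0]["p"],2),"pred",proj(s,pts(p)[n]).round(1))
x,e=fit(obs,p); print(x)
for o,k in zip(obs,e): print(o[1],k.round(1))
for n in ["latch_pivot","latch_post","tab_face"]: print(n,pts(x)[n],pts(p)[n])
np.save("p3.npy",x)
E
```

```text
clock: 11.95
tool_pos: [0.4617, 0.2065, 0.1663]
eef_rot: [0.454, -0.541, 0.542, -0.456]
contact_force: [0.7, 0.2, 0.1]
opening: 0.001
t 11.95 fix xyz mm [-151.8   49.   166.3] head err -0.05 F [0.7 0.2 0.1] op 0.001
wrist latch_pivot [ 98.5 237.3] 0.75 pred [ 94.5 236.4]
wrist latch_post [175.2 240.1] 0.97 pred [173.7 236.2]
wrist tab_face [ 79.5 333.2] 0.6 pred [ 83.  330.5]
top latch_pivot [229.2 227.1] 0.75 pred [227.3 224.6]
top latch_post [250.5 218.6] 0.53 pred [250.9 218.3]
top tab_face [231.4 255.7] 0.81 pred [229.3 255.5]
scene latch_pivot [204.1 349.6] 0.57 pred [201.1 347.1]
scene latch_post [169.8 338.3] 0.91 pred [169.6 338.3]
scene tab_face [211.2 313.6] 0.71 pred [211.4 314.3]
wrist latch_pivot [ 93.5 235.5] 0.68 pred [ 91.9 235. ]
wrist latch_post [171.1 236.3] 0.65 pred [171.5 234.8]
wrist tab_face [ 79.  334.4] 0.74 pred [ 80.3 329.6]
[ 0.58933078  0.12668203 -0.30747578  0.07353073  0.19869689  0.        ]
latch_pivot [-2.7 -0.2]
latch_post [-0.2 -1.4]
tab_face [1.6 0.8]
latch_pivot [-1.5 -2.3]
latch_post [1.  0.4]
tab_face [-2.4  1. ]
latch_pivot [-3.3 -2.9]
latch_post [-0.3 -0.9]
tab_face [ 1.  -0.3]
latch_pivot [-0.3  0.2]
latch_post [1.7 0.9]
tab_face [-0.6 -1.3]
latch_pivot [0.55731015 0.22078665 0.035     ] [0.55846015 0.22116927 0.035     ]
latch_post [0.49567661 0.22751765 0.075     ] [0.49697876 0.22917169 0.075     ]
tab_face [0.5545719  0.13771959 0.035     ] [0.55360286 0.14081128 0.035     ]
```

View pics/wrist2.png

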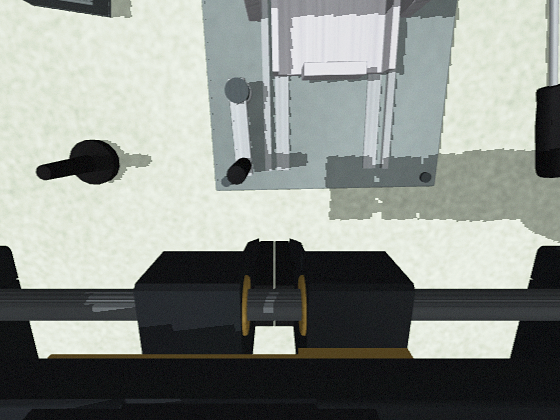

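The wrist picture shows the tab home at (335,68), the post at (238,170) and the pivot at (237,91). I'll move over the post with the jaws half open and descend around it.

```bash
python3 -c "
from h import *
p=np.load('p.npy');print(delta([.4965,.2285,.066],p[2]))"
```

```text
(array([-28.2,  99.7,  31.9]), np.float64(-0.06))
```

```bash
python3 -m inch '-10 0 10 0; -20 0 22 0; -28 0 32 0; -28 10 32 0; -28 20 32 0; -28 30 32 0; -28 50 32 0; -28 75 32 0; -28 95 32 0; -28 100 32 0' 0 15
python3 -c "
from h import *
rep()"
```

```text
clock: 13.75
tool_pos: [0.4942, 0.227, 0.0631]
eef_rot: [-0.457, 0.542, -0.541, 0.453]
contact_force: [0.2, -0.1, 0.0]
opening: 0.5
t 13.75 fix xyz mm [-123.3   74.7   63.1] head err -0.07 F [ 0.2 -0.1  0. ] op 0.5
```

```bash
python3 -m inch '0 0 0 0; 0 0 0 0; 0 0 0 0; 0 0 0 0; 0 0 0 0; 0 0 0 0' -1 15
python3 - <<'E'
from h import *
import cv2
rep()
s=r.snapshot("scene");f=cv2.resize(s["frame"][120:320,200:466,::-1],(798,600),interpolation=cv2.INTER_CUBIC)
cv2.imwrite("pics/scene3.png",f)
E
```

```text
clock: 14.35
tool_pos: [0.4968, 0.2282, 0.0664]
eef_rot: [0.454, -0.541, 0.542, -0.455]
contact_force: [-1.4, -0.3, 5.6]
opening: 0.152
t 14.35 fix xyz mm [-121.    76.4   66.4] head err -0.07 F [-1.4 -0.3  5.6] op 0.152
```

View pics/scene3.png

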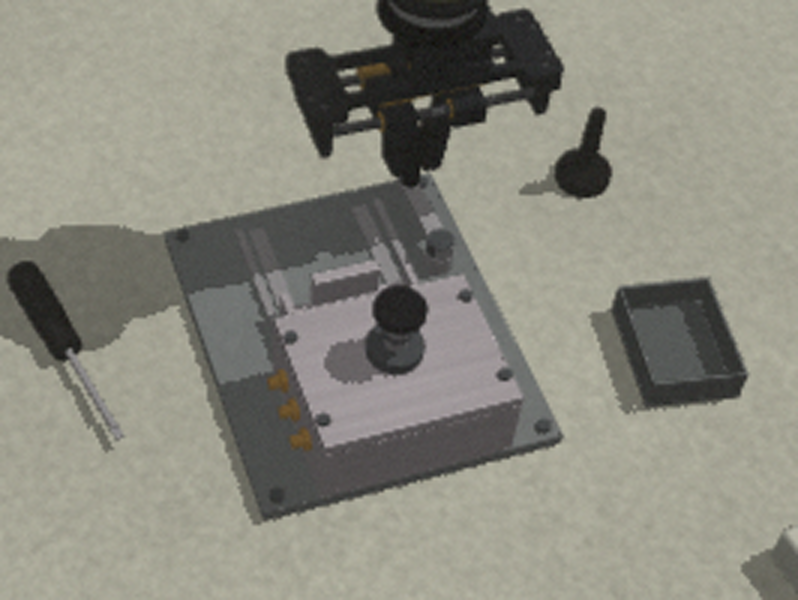

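The opening of 0.152 is 13.4 mm, so the post is gripped. The picture shows the fingers on the post near (410,165), with the tab home. I'll swing the first part of the arc.

```bash
python3 -m inch '4 0 0.5 0; 8.7 0 1.1 0; 17.7 0 3.6 0; 26 0 7.5 0; 34 0 12.5 0; 41 0 18.7 0; 41 0 18.7 0'
python3 -c "
from h import *
rep()"
```

```text
clock: 15.1
tool_pos: [0.5086, 0.1847, 0.0662]
eef_rot: [0.454, -0.541, 0.542, -0.455]
contact_force: [-0.3, 1.1, 5.3]
opening: 0.151
t 15.1 fix xyz mm [-101.8   35.5   66.2] head err -0.08 F [-0.3  1.1  5.3] op 0.151
```

```bash
python3 -m inch '5.8 0 7.1 0; 10.6 0 15 0; 14.2 0 23.6 0; 16.5 0 32.6 0; 17.2 0 38.8 0; 17.4 0 43 0; 17.4 0 45 0; 17.4 0 45 0'
python3 -c "
from h import *
rep()"
```

```text
clock: 15.9
tool_pos: [0.5483, 0.1593, 0.066]
eef_rot: [-0.456, 0.542, -0.541, 0.454]
contact_force: [-2.3, 0.2, 7.7]
opening: 0.148
t 15.9 fix xyz mm [-58.4  17.3  66. ] head err -0.06 F [-2.3  0.2  7.7] op 0.148
```

Now at -58 mm, where the stop should be. I'll push a little further to feel it.

```bash
python3 -m inch '0 0 1 0; 0 0 2 0; 0 0 3 0; 0 0 4 0; 0 0 4 0'
python3 - <<'E'
from h import *
import cv2
rep()
s=r.snapshot("top");f=cv2.resize(s["frame"][130:290,170:383,::-1],(798,600),interpolation=cv2.INTER_CUBIC)
cv2.imwrite("pics/top4.png",f)
E
```

```text
clock: 16.4
tool_pos: [0.5518, 0.1585, 0.066]
eef_rot: [-0.456, 0.542, -0.541, 0.454]
contact_force: [-3.1, -1.1, 8.6]
opening: 0.148
t 16.4 fix xyz mm [-54.8  17.1  66. ] head err -0.05 F [-3.1 -1.1  8.6] op 0.148
```

View pics/top4.png

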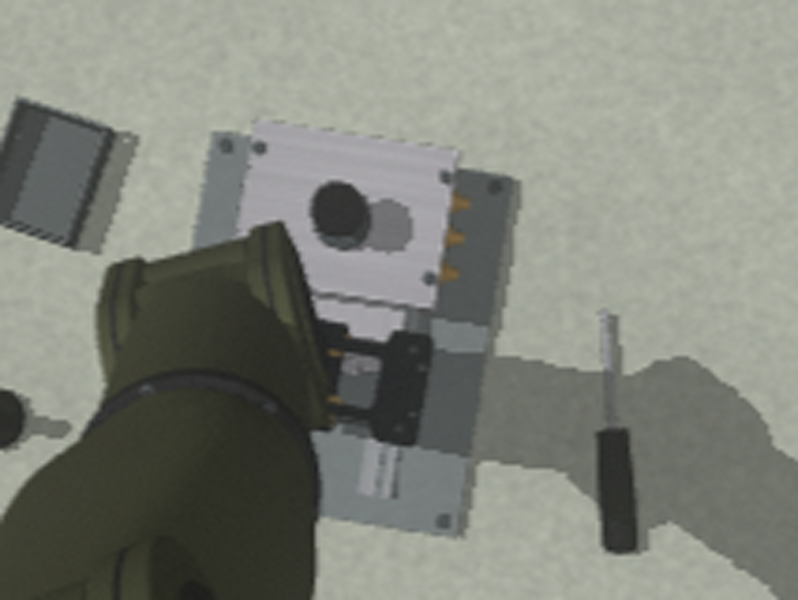

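```bash
python3 -m inch '0 0 1 0; 0 0 2 0; 0 0 3 0; 0 0 4 0; 0 0 4 0'
python3 -c "
from h import *
rep()"
```

```text
clock: 16.95
tool_pos: [0.5555, 0.1578, 0.066]
eef_rot: [-0.456, 0.542, -0.541, 0.454]
contact_force: [-3.8, -0.5, 7.7]
opening: 0.149
t 16.95 fix xyz mm [-51.   17.1  66. ] head err -0.06 F [-3.8 -0.5  7.7] op 0.149
```

The tool is moving further without a firm stop, so the pads may be sliding on the post. I'll release, rise and look.

```bash
python3 -m inch '0 0 0 0; 0 0 0 0; 0 0 0 0; 0 -10 0 0; 0 -40 0 0; 0 -75 -20 0; 0 -105 -50 0; 0 -110 -80 0; 0 -110 -95 0; 0 -110 -95 0' 0
python3 - <<'E'
from h import *
import cv2
rep()
obs=[]
p=np.load("p.npy"); p[3]=.06; p[4]=1.571
for c in("wrist","scene","wrist"):
    s=r.snapshot(c)
    f=s["frame"][:,:,::-1]
    if c=="scene": f=cv2.resize(f[120:320,200:466],(798,600),interpolation=cv2.INTER_CUBIC)
    cv2.imwrite(f"pics/{c}5.png",f)
    for n in ["latch_pivot","latch_post","tab_face","cap_top"]:
        d=r.tip_of(c,n)
        if d: print(c,n,d[0]["centre"],round(d[0]["p"],2),"pred",proj(s,pts(p)[n]).round(1))
E
```

```text
clock: 17.95
tool_pos: [0.4614, 0.1753, 0.1766]
eef_rot: [-0.456, 0.541, -0.541, 0.455]
contact_force: [-0.3, 0.4, 1.0]
opening: 0.5
t 17.95 fix xyz mm [-146.7   18.2  176.6] head err 0.06 F [-0.3  0.4  1. ] op 0.5
wrist latch_pivot [101.8, 201.6] 0.59 pred [100.7 203.3]
wrist latch_post [94.4, 272.8] 0.65 pred [ 96.7 272.8]
wrist tab_face [88.4, 293.7] 0.67 pred [ 90.  293.3]
scene latch_pivot [201.7, 347.9] 0.71 pred [201.1 347.1]
scene latch_post [194.8, 321.0] 0.65 pred [195. 322.]
scene tab_face [211.9, 314.9] 0.58 pred [211.4 314.3]
scene cap_top [222.8, 330.5] 0.74 pred [220.9 332.5]
wrist latch_pivot [104.3, 202.2] 0.71 pred [103.9 202.5]
wrist latch_post [97.4, 271.2] 0.76 pred [100.2 271.9]
wrist tab_face [90.0, 293.4] 0.73 pred [ 93.  292.5]
```

View pics/wrist5.png

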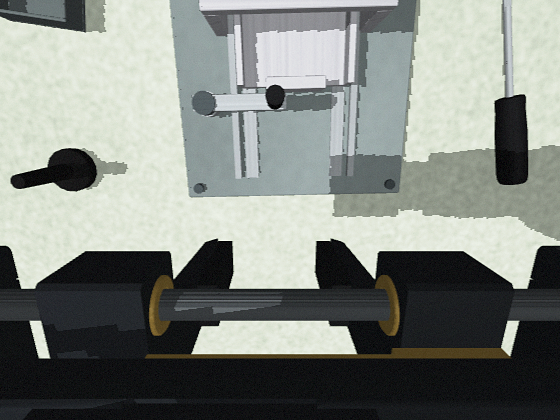

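View pics/scene5.png

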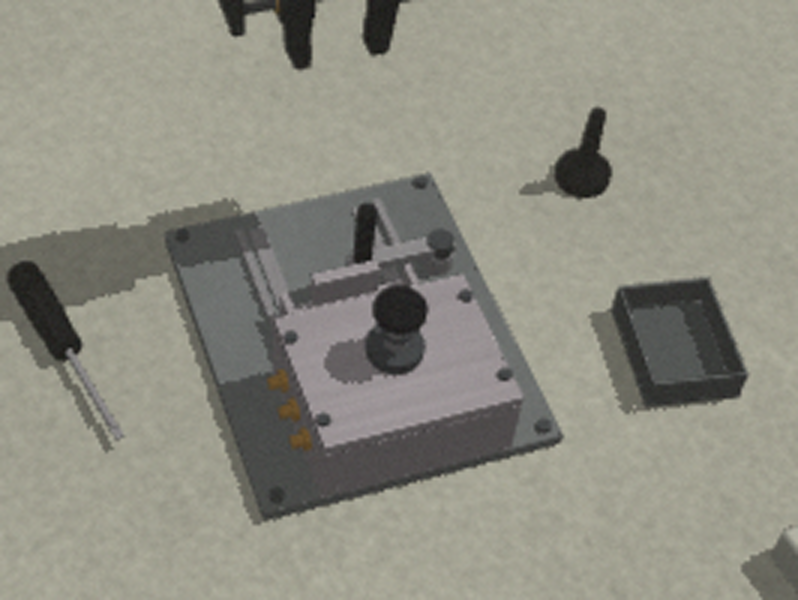

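The wrist picture shows the bar straight across behind the tab, with the pivot at (204,103) and the post at (275,97). That matches the prediction for 1.571 rad, so the pads had slid at the stop. Next I go over the cap, fingers shut.

```bash
python3 -m inch '2 0 15 0; 6 0 40 0; 9 0 70 0; 11 0 100 0; 14 0 130 0; 16 0 160 0; 18 0 185 0; 18 0 196 0; 18 10 198 0; 18 25 198 0' -1
python3 - <<'E'
from h import *
import cv2
rep()
p=np.load('p.npy');print(delta(fw(p,[.051,0,.133]),p[2]))
s=r.snapshot("scene");f=cv2.resize(s["frame"][120:320,200:466,::-1],(798,600),interpolation=cv2.INTER_CUBIC)
cv2.imwrite("pics/scene6.png",f)
E
```

```text
clock: 19.7
tool_pos: [0.6554, 0.123, 0.1502]
eef_rot: [0.455, -0.541, 0.542, -0.455]
contact_force: [0.3, 0.3, -0.2]
opening: 0.004
t 19.7 fix xyz mm [ 5.340e+01 -1.000e-01  1.502e+02] head err -0.06 F [ 0.3  0.3 -0.2] op 0.004
(array([-0.1, 17.2, -2.4]), np.float64(-0.06))
```

View pics/scene6.png

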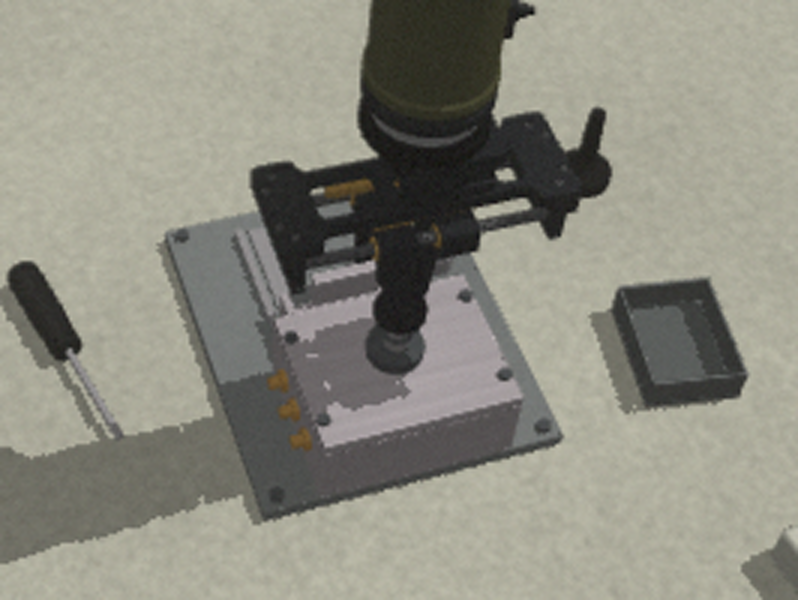

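The fingers are over the cap at (400,305) in the crop. I'll descend slowly to find contact.

```bash
python3 -m inch '0 4 -2 0; 0 8 -2 0; 0 12 -2 0; 0 15 -2 0; 0 17 -2 0; 0 18 -2 0; 0 19 -2 0; 0 20 -2 0; 0 20 -2 0'
python3 -c "
from h import *
rep()"
```

```text
clock: 20.65
tool_pos: [0.6534, 0.1232, 0.131]
eef_rot: [0.455, -0.541, 0.541, -0.455]
contact_force: [-2.0, -1.0, 3.3]
opening: 0.002
t 20.65 fix xyz mm [ 51.4  -0.2 131. ] head err -0.06 F [-2.  -1.   3.3] op 0.002
```

```bash
python3 -m inch '0 1 0 0; 0 2 0 0; 0 3 0 0; 0 4 0 0; 0 5 0 0; 0 6 0 0; 0 6 0 0'
python3 -c "
from h import *
rep()"
```

```text
clock: 21.35
tool_pos: [0.6535, 0.1232, 0.125]
eef_rot: [0.455, -0.541, 0.541, -0.455]
contact_force: [-3.4, 0.4, 6.6]
opening: 0.007
t 21.35 fix xyz mm [ 51.4  -0.2 125. ] head err -0.07 F [-3.4  0.4  6.6] op 0.007
```

Tips at 117 mm is 8 mm down, and 6.6 N fits the spring. Four more millimetres to go.

```bash
python3 -m inch '0 1 0 0; 0 2 0 0; 0 3 0 0; 0 4 0 0; 0 4 0 0; 0 4 0 0; 0 4 0 0; 0 4 0 0; 0 4 0 0; 0 4 0 0'
python3 - <<'E'
from h import *
import cv2
rep()
p=np.load("p.npy"); p[3]=.06; p[4]=1.571
for c in("scene","wrist"):
    s=r.snapshot(c);f=s["frame"][:,:,::-1]
    if c=="scene":
        f=cv2.resize(f[140:260,250:410],(800,600),interpolation=cv2.INTER_CUBIC)
    cv2.imwrite(f"pics/{c}7.png",f)
    for n in ["latch_post","tab_face","latch_pivot"]:
        d=r.tip_of(c,n)
        if d: print(c,n,d[0]["centre"],round(d[0]["p"],2),"pred",proj(s,pts(p)[n]).round(1))
rep()
E
```

```text
clock: 22.35
tool_pos: [0.6535, 0.1232, 0.1214]
eef_rot: [0.455, -0.541, 0.541, -0.455]
contact_force: [-3.4, 0.7, 8.8]
opening: 0.007
t 22.35 fix xyz mm [ 51.4  -0.3 121.4] head err -0.06 F [-3.4  0.7  8.8] op 0.007
scene latch_post [205.0, 348.3] 0.62 pred [195. 322.]
scene tab_face [210.9, 312.8] 0.6 pred [211.4 314.3]
scene latch_pivot [209.7, 312.8] 0.64 pred [201.1 347.1]
wrist tab_face [321.7, 275.8] 0.76 pred [323.3 272.6]
t 22.75 fix xyz mm [ 51.4  -0.2 121.5] head err -0.06 F [-2.7  0.2  8.7] op 0.005
```

View pics/scene7.png

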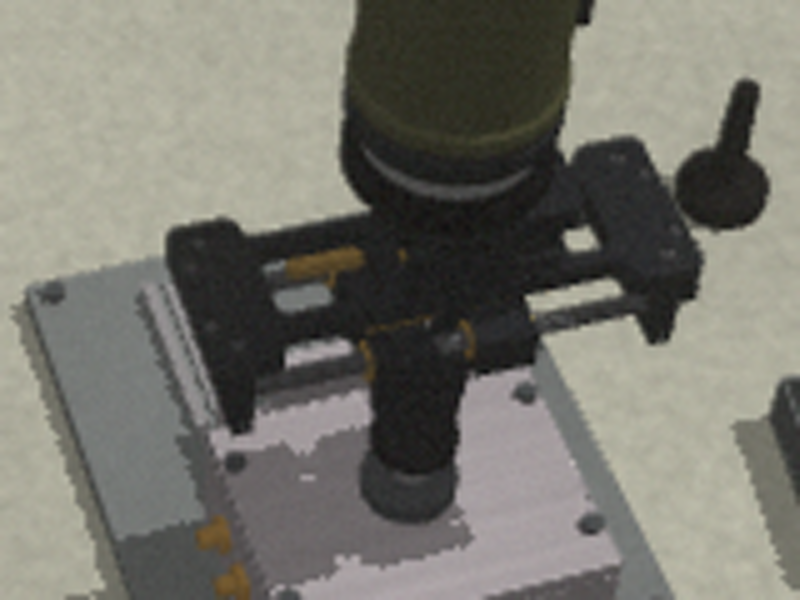

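View pics/wrist7.png

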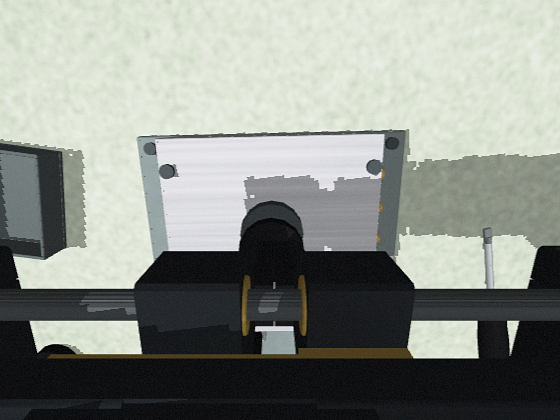

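The scene picture shows the cap lowered under the fingers at about (410,440) with the collar just below it at (405,490). The wrist view shows the fingers centred on the cap at (272,225). Depth is 11.5 mm by height and 8.7 N by force, which agree, so I hand in.

```bash
python3 -c "
from h import *
r.finish_job(); rep()"
```

```text
the job is handed in; nothing more can be done
the job is handed in; nothing more can be done
```

I pushed the carrier home, swung the latch bar across by its post, then pressed the plunger to about 12 mm and handed the job in while still holding it, at about 23 s of the 58 s allowed. `finish_job()` gives no verdict.

- **Plunger:** the fingertips were at 113.5 mm, which is 11.5 mm down, with 8.7 N upward on the tool. The spring should give about 8.4 N there, so height and force agree. It never went deeper than about 12 mm.
- **Carrier:** it was felt at its stop, where force rose to 9 N with no more travel. Its tab was still seen at the home position while the plunger was held.
- **Latch:** at the end of the swing the pads slid about 6 mm along the post, so there was no clear force at the stop. After I let go, the pictures showed the bar straight across, with the post within about 3 px of where it should be.
- **Latch check that failed:** in the last pictures the gripper hid the latch. The networks' latch points there were wrong or missing, so I could not check the latch again while pressing.
- **Bystanders:** the driver, parts tray and antenna looked unmoved in the pictures; I did not measure their positions again.

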